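Weigh a clevis on an arrested beam scale

TASK

Weigh the steel clevis that lies in the blue tray of the beam scale: pull the red arrest lever fully over towards the front so that the beam is freed and tips, then slide the brass poise along the beam until the beam, with nothing touching the scale, comes to rest level (its pointer at the red line) and stays so for at least a second. Then swing the red lever fully back to upright to lock the beam again, leaving the clevis in its tray and the things round about where they are.

Things in the scene. Friction and masses are not known exactly. Their poses are not given: they have to be found in the camera images.
- scale: The beam scale, an aluminium C-frame fixed to the table. Origin: on the table, below the beam's pivot, which is 120 mm up. x points to the back (away from the robot), y along the level beam from tray to poise side, z up. Base plate x -120 to 100, y -110 to 110, 20 mm high; column x 45 to 90, y -30 to 30 mm; two cheeks x -26 to 26, y -16 to 16 carry the pivot.
- arrest (a joint): Arrest lever angle: 0 = upright, beam locked level; 1.1 rad = its stop, leaning to the front (scale -x), beam free (wholly from about 0.9). It lowers two posts from under the beam; raised again, they push the beam level. Stays where it is left; moving it takes about 2 N at the red knob, more if the knob must turn (and then creeps) in the pinch.
- lever_grip (a point): Centre of the lever's red round knob (a disc 30 mm across and 18 mm wide, its flat faces looking along scale +-y), 80 mm from the hinge; this point's z points along the lever, outwards. Upright, it is 120 mm above the table, beneath the head, whose front edge is only 15 mm further forward: come tilted from the front, 28 to 45 degrees from vertical, fingers either side in y.
- lever_hinge (a point): The lever's hinge, axis along the scale's y, at (-75, 0, 40) mm of the scale.
- beam (a joint): Beam tilt: 0 = level, positive = tray down, poise side up; stops at +-0.12 rad. Freed with the poise at its inner end it lies at the + stop. Near balance it settles in about 1 s at a tilt in proportion to the imbalance: roughly 0.005 rad per mm of poise (outwards lowers the tilt). Level means within 0.03 rad.
- poise (a joint): How far the poise has been slid outwards (scale +y) from its inner stop, 0 to 0.10 m; starts near 0. It balances somewhere from 0.025 to 0.09 m, depending on the clevis's unknown weight. It stays where it is left; sliding takes about 1.5 N.
- poise_fin (a point): Centre of the upright brass fin on the poise, by which it is moved: 14 mm thick in the scale's x, 30 mm in y; its top is 23 mm above this point, and 27 mm below it begins the poise's wider block (34 mm in x, 38 mm in y). When the beam is level this point is 164 mm above the table; it lies 100 mm + poise from the pivot.
- beam_end (a point): End of the beam (poise side) next to the index plate, 230 mm from the pivot; 120 mm above the table when level.
- tray_mid (a point): Centre of the inner floor of the blue tray (inside 84 mm in x, 104 mm in y, walls 17 mm high) fixed on the beam, 130 mm from the pivot on the -y side.
- yoke_mid (a point): Centre of the steel clevis in the tray, 50 x 70 mm and 50 mm high, loose, about 0.28 to 0.38 kg; it stays in the tray. Not to be touched.
- spare_mid (a point): Centre of a copper-coloured spare clevis of the same size standing on the table in front of the tray; leave it alone.
- driver: Screwdriver with red handle, 200 mm long along its x, 26 mm thick, lying in front of the scale's poise side; leave it alone.
- weight: Brass weight, 56 mm across, 82 mm high; bystander beside the scale. Origin at its foot.
- oil: Yellow bottle, 56 mm across, 130 mm high; bystander. Origin at its foot.
- mug: Blue mug, 80 mm across, 95 mm high; bystander. Origin at its foot.
- pinbox: Red open box of pins, 100 x 80 mm, 35 mm high; bystander. Origin at its foot.
- head_edge (a point): Middle of the lower front edge of the scale's head, the block that reaches forward from the column's top over the lever: 255 mm above the table at x = -90 mm of the scale. The head spans scale x -90 to 90, y -28 to 28, z 255 to 305 mm.
- index (a point): Red line on the white index plate (80 mm high) at the beam's end: scale y 243 to 273 mm, 120 mm above the table, plate's top at 160 mm. The beam's red pointer stands at it when level.
Not all that is in view belongs to the job. Of the things like the part that bears yoke_mid, leave any that is green; of the rest the larger one is meant.

How it is judged:
By the outcome, as a careful person would: the job done as asked, in the order asked, and still so for the second after the job is handed in, with the robot touching nothing.
It also fails if it takes over 72 s, if anything falls off the work surface, if the arm or the gripper's body presses on something with over 40 N, if the wrist force passes 120 N, or if a joint passes its speed limit or range.

ROBOT

A 6-joint arm with a two-finger parallel gripper is mounted at the origin on the work surface. World frame = base frame: x ahead of the robot, y to its left, z up, the work surface at z = 0. Lengths are in mm, angles in rad, forces in N, time in s.
With the tool pointing down it reaches from about 350 to 850 mm from the base axis. Payload 8.1 kg.
Tool frame: the origin (TCP) lies midway between the tips of the shut fingers; the grasp point (between the pads) lies 19 mm behind it (ctrl.hold_point_z is the distance from the TCP to the grasp point, in mm); z points along the fingers, y is the direction in which the jaws open and shut (so a half turn about z gives the same grasp; the last joint's range is limited). The gripper opens to 93 mm and grips with 3 to 60 N. Pads are 15 mm wide; open, the fingers measure 128 mm over their backs; the gripper's body (75 mm by 188 mm) begins 65 mm behind the grasp point.
Start: joints at [1.235, 0.13, 1.488, -0, 1.523, -0.085], TCP at [148.885, 581.239, 218.635] pointing down, gripper open.
Joint ranges: [-2.96, 2.96], [-0.89, 2.26], [0.02, 2.5], [-1.34, 4.48], [0, 2.73], [-2.66, 2.66]. Speed limits (rad/s): [2.39, 2.39, 2.79, 3.14, 3.14, 3.14].

INTERFACE

Orientations are given as a unit quaternion [w, x, y, z].
In Python, from rig import ctrl gives the robot as it stands.
- The arm moves only by the tool drive_tool, never from a script. Its argument "rows" is text: rows parted by semicolons, each of 7 numbers parted by spaces: the shift along the tool's x, y, z in mm, then the turn, a rotation vector about the tool's x, y, z in rad, then the opening, from 0 (shut) to 1 (fully open). In form: x y z rx ry rz fingers; .... A call has 1 to 20 rows; each row shifts and turns the pose as measured when the row begins, along the tool's axes as they then stand; what a row does not reach is not made up. A row lasts 1/10 s, in which the tool goes at most 50 mm and 8.59 degrees, less where a joint would pass 70% of its speed; a pose out of reach is approached as far as the arm can. A call with a gripper value outside its range is refused whole. The fingers move at their own pace and stop on an object; the grip force is fixed at half the most. Time passes only in rows, so rows that do not move let the fingers close. It gives the time, the measured TCP pose, the force and the opening at its end, in the units of the state.
- ctrl.get_state(): the state, without advancing time (a new reading comes with each control period).
- ctrl.capture(name): name is "side" or "top" or "wrist"; returns (picture, depth): 480x640x3 uint8, red, green, blue; 480x640 float32, mm along the optical axis (not along the pixel's ray), 0 where there is no reading.
- ctrl.camera_params(name): a dict with "fx", "fy", "cx", "cy" (pixels), "R" (3x3) and "t" (3): a world point X has camera coordinates R X + t. Camera axes: x right, y down, z forward; pixel columns grow to the right and rows downward; lengths in mm; the calibration is good to about 2 mm. The wrist camera is an equidistant fisheye: a pixel r from the principal point sees the ray r / f radians off the axis. A picture is of the moment at which its call begins: read the wrist's pose just before it. camera_params takes no time and is no camera call; for the wrist camera it gives the pose at the moment of the call.
- ctrl.sign_off(): hands the job in, once; it reports no verdict.
The state is a dict: "t": time; "joint_positions": joint angles; "joint_vel": joint speeds; "effort": joint torques, N m; "position": TCP position; "ee_rot": TCP orientation; "contact_force": force on the tool from outside, world axes, zero at the start; "torque": the same for the moment, N m; "opening": finger opening in mm.
Only numpy, scipy, OpenCV 4.12 (cv2) and the standard library are available. Lean on these libraries where they do the work, as an engineer would, in place of code of your own. Each camera call takes 0.05 s, during which the arm holds its last target. There are 200 camera calls.

## Working session

There is one attempt and no reset: what is moved stays moved. The work goes in short steps, Python scripts to look and compute and a tool call to move; the robot and the scene stay as the last step left them, time stands still between calls to the robot, and variables do not carry over. Pictures are saved under pics/ and viewed, about 8 in all and at most 12, crops included, and the job is handed in when it is done.

Besides the shell and the picture viewer there is one more tool, called as a command line: name --argument value ..., lists and objects as JSON in quotes. drive_tool: Moves the arm, as the interface text tells. Its arguments: {"type":"object","properties":{"rows":{"type":"string"}},"required":["rows"]}

```bash
mkdir -p pics; ls; python3 - <<'E'
from rig import ctrl
import cv2,numpy as np
for n in ("side","top"):
    im,d=ctrl.capture(n); np.savez(f"{n}0.npz",im=im,d=d)
    cv2.imwrite(f"pics/{n}0.png",im[:,:,::-1]); p=ctrl.camera_params(n); print(n,p)
print(ctrl.get_state(), ctrl.hold_point_z)
E
```

```text
pics
side {'fx': 612.0069889351348, 'fy': 612.0069889351348, 'cx': 320.28147650192096, 'cy': 242.96661274862655, 'R': array([[ 0.8304766 , -0.55692097,  0.01215108],
       [-0.41940784, -0.6394763 , -0.64433463],
       [ 0.36661379,  0.53000858, -0.76464713]]), 't': array([-456.90053516,  324.10255414, 1338.63021764])}
top {'fx': 469.71427622833255, 'fy': 469.71427622833255, 'cx': 319.7109307476082, 'cy': 230.54088019806494, 'R': array([[-0.00734336, -0.99994976,  0.00682299],
       [-0.99296453,  0.00648531, -0.11823443],
       [ 0.11818424, -0.00764323, -0.99296227]]), 't': array([ -20.35004482,  552.38813278, 1200.1217656 ])}
{'t': 0.1, 'joint_positions': array([ 1.23458475e+00,  1.31093596e-01,  1.48914522e+00, -3.10388852e-05,
        1.52303275e+00, -8.53884165e-02]), 'joint_vel': array([-0.00110553, -0.00066871, -0.00153576,  0.0009319 , -0.00052292,
       -0.00082563]), 'effort': array([ 1.40714441e-03, -5.61337781e+01, -4.93096805e+01,  7.70463631e-02,
        2.91969732e-02, -7.49920173e-05]), 'position': array([148.73274277, 580.73975263, 217.70143197]), 'ee_rot': array([-1.60491355e-04,  1.25082301e-01,  9.92146014e-01, -8.24115601e-04]), 'contact_force': array([-0.24872616, -0.30068612, -0.17960682]), 'torque': array([0.02836096, 0.02281257, 0.03587029]), 'opening': 92.88364396651035} 18.8
```

View pics/side0.png

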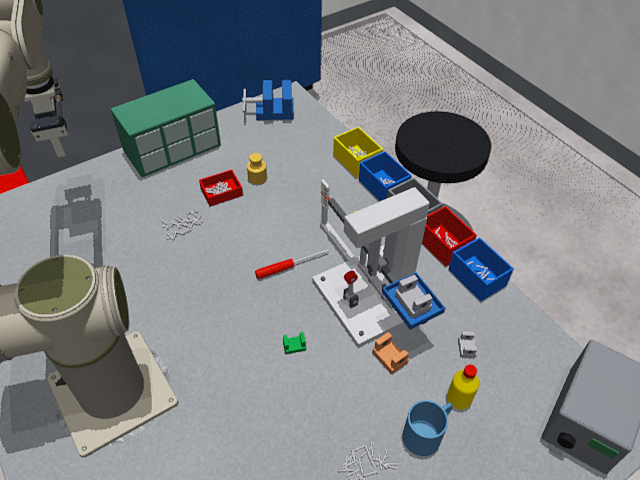

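View pics/top0.png

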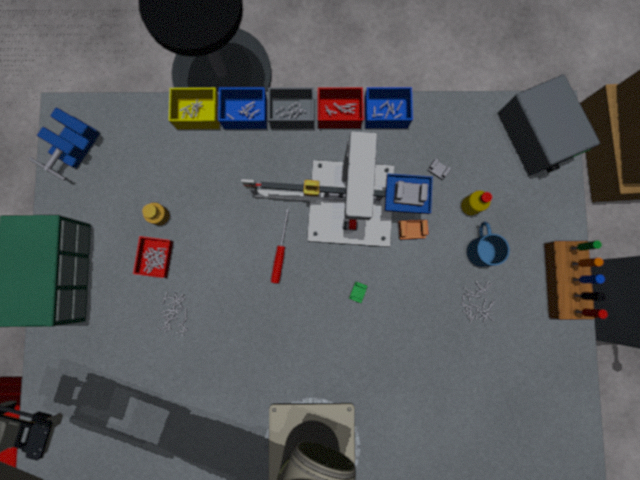

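Side view: lever knob (350,277), clevis in blue tray (412,298). Top view: head (361,175), poise (311,187), pointer (250,183). Clevis candidates in the top view are the steel one in the tray (410,192), a small steel one on the table (439,168), a green one (358,291) and the copper spare (413,229). I take the steel one in the tray. Next is one close crop plus a pose fit.

```bash
cat > h.py <<'E'
import numpy as np,cv2
from rig import ctrl
def cloud(n,im=None,d=None):
    if d is None: im,d=ctrl.capture(n)
    p=ctrl.camera_params(n); v,u=np.mgrid[:480,:640]
    X=np.stack([(u-p['cx'])/p['fx']*d,(v-p['cy'])/p['fy']*d,d],-1)-p['t']
    return im,d,X@p['R']
def proj(n,X):
    p=ctrl.camera_params(n);c=np.atleast_2d(X)@p['R'].T+p['t']
    return c[:,:2]/c[:,2:]*[p['fx'],p['fy']]+[p['cx'],p['cy']]
E
python3 - <<'E'
from h import *
f=np.load('top0.npz');im,d,W=cloud('top',f['im'],f['d'])
def rect(m,name):
    m=m.astype(np.uint8); n,l,s,c=cv2.connectedComponentsWithStats(m)
    k=1+np.argmax(s[1:,4]); P=W[l==k]
    r=cv2.minAreaRect(P[:,:2].astype(np.float32)); print(name,s[k],P.mean(0).round(1),np.array(r[0]).round(1),np.array(r[1]).round(1),r[2])
    return P
box=np.zeros((480,640),bool);box[125:255,235:445]=1
z=W[:,:,2]
rect(box&(z>295)&(z<315),'head'); rect(box&(z>12)&(z<28),'plate')
h,s,v=cv2.split(cv2.cvtColor(im,cv2.COLOR_RGB2HSV))
red=((h<8)|(h>172))&(s>150)&(v>60)
b=np.zeros_like(box);b[215:240,335:370]=1;rect(b&red,'knob')
b=np.zeros_like(box);b[175:200,295:325]=1;P=rect(b&(z>170),'fin')
b=np.zeros_like(box);b[180:210,380:440]=1;rect(b&(h>100)&(h<125)&(s>120),'tray')
g=np.load('side0.npz')['im']
A=cv2.resize(im[125:255,235:445,::-1],None,fx=3,fy=3,interpolation=2)[:, :400*2]
B=cv2.resize(g[170:350,300:460,::-1],None,fx=3,fy=3,interpolation=2)
cv2.imwrite('pics/c1.png',cv2.resize(np.vstack([cv2.copyMakeBorder(A,0,0,0,640-630,0),cv2.copyMakeBorder(B,0,0,0,160,0)]),None,fx=.64,fy=.64,interpolation=3))
E
```

```text
head [ 345  131   32   87 2309] [ 636.6 -107.8  305.5] [ 638.9 -108.4] [ 56.3 180.3] 85.75305938720703
plate [ 253  190  139   57 3095] [577.3 -83.   20.1] [589.5 -28.6] [370.9 130.7] 85.85636901855469
knob [349 220   7   9  56] [ 556.1 -102.1  133.3] [ 556.2 -101.6] [19.2 15.1] 0.09613658487796783
fin [305 179  13   9  95] [642.7  -3.8 198.1] [530.5  -2.1] [ 28.3 247.7] 89.32909393310547
tray [385 180  47  30 662] [ 623.1 -232.8  133.1] [ 627.2 -237. ] [113.9  76.7] 89.92256927490234
```

View pics/c1.png

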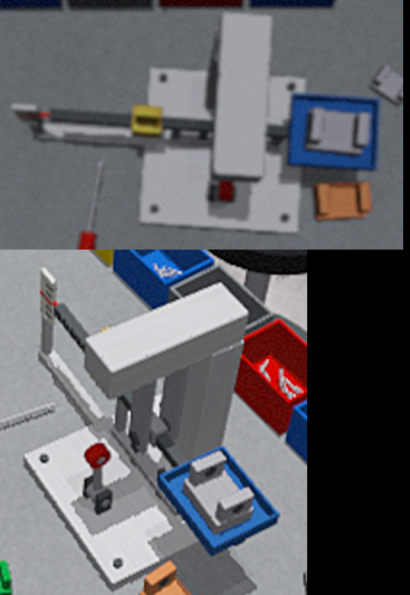

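Scale origin comes out at about (639,-108) with yaw about -4.2°. The crop confirms the large steel clevis in the blue tray and the knob upright. Next I write a move-planning helper.

```bash
cat >> h.py <<'E'
from scipy.spatial.transform import Rotation as Ro
YAW=-0.0735; O=np.array([638.9,-108.4,0]); S=Ro.from_euler('z',YAW)
def toS(P): return S.inv().apply(np.asarray(P)-O)
def toW(P): return S.apply(P)+O
def tool(th,jaw=0):   # th: tilt (deg), tool z=(sin,0,-cos) in the scale frame; jaw: extra yaw (deg)
    t=np.radians(th); z=np.array([np.sin(t),0,-np.cos(t)]); y=np.array([0,1,0.])
    M=S*Ro.from_matrix(np.stack([np.cross(y,z),y,z],1)); return M*Ro.from_euler('z',jaw,degrees=True)
def cur():
    s=ctrl.get_state(); q=s['ee_rot']; R=Ro.from_quat([q[1],q[2],q[3],q[0]])
    return s,R,s['position']-R.apply([0,0,ctrl.hold_point_z])
def tell():
    s,R,g=cur(); e=R.inv()*S; z=S.inv().apply(R.apply([0,0,1]))
    print('t',round(s['t'],2),'grasp(scale)',toS(g).round(1),'tilt',np.degrees(np.arctan2(z[0],-z[2])).round(1),'F',s['contact_force'].round(1),'open',round(s['opening'],1),'j',s['joint_positions'].round(2))
def plan(way,fing):   # way: list of (grasp point in scale frame, Rotation, nrows)
    s,R,g=cur(); hz=np.array([0,0,ctrl.hold_point_z]); out=[]
    for G,T,n in way:
        G=toW(G); r0,g0=R,g; rv=(r0.inv()*T).as_rotvec()
        for k in range(1,n+1):
            R2=r0*Ro.from_rotvec(rv*k/n); g2=g0+(G-g0)*k/n
            d=R.inv().apply((g2+R2.apply(hz))-(g+R.apply(hz))); w=(R.inv()*R2).as_rotvec()
            out.append(' '.join(f'{x:.1f}' for x in d)+' '+' '.join(f'{x:.3f}' for x in w)+f' {fing}'); R,g=R2,g2
    print(';\n'.join(out))
E
python3 - <<'E'
from h import *
tell()
R=cur()[1]
plan([((-180,0,240),R,18)],1)
f=np.load('top0.npz');im,d,W=cloud('top',f['im'],f['d'])
for n,(u,v) in dict(spare=(413,229),driver=(278,262),tip=(288,212),tray=(433,210)).items(): print(n,toS(W[v,u]).round())
E
```

```text
t 0.1 grasp(scale) [-539.4  651.3  236.5] tilt -0.0 F [-0.2 -0.3 -0.2] open 92.9 j [ 1.23  0.13  1.49 -0.    1.52 -0.09]
-26.0 -32.1 -0.1 0.000 0.000 0.000 1;
-26.0 -32.1 -0.1 0.000 0.000 0.000 1;
-26.0 -32.1 -0.1 0.000 0.000 0.000 1;
-26.0 -32.1 -0.1 0.000 0.000 0.000 1;
-26.0 -32.1 -0.1 0.000 0.000 0.000 1;
-26.0 -32.1 -0.1 0.000 0.000 0.000 1;
-26.0 -32.1 -0.1 0.000 0.000 0.000 1;
-26.0 -32.1 -0.1 0.000 0.000 0.000 1;
-26.0 -32.1 -0.1 0.000 0.000 0.000 1;
-26.0 -32.1 -0.1 0.000 0.000 0.000 1;
-26.0 -32.1 -0.1 0.000 0.000 0.000 1;
-26.0 -32.1 -0.1 0.000 0.000 0.000 1;
-26.0 -32.1 -0.1 0.000 0.000 0.000 1;
-26.0 -32.1 -0.1 0.000 0.000 0.000 1;
-26.0 -32.1 -0.1 0.000 0.000 0.000 1;
-26.0 -32.1 -0.1 0.000 0.000 0.000 1;
-26.0 -32.1 -0.1 0.000 0.000 0.000 1;
-26.0 -32.1 -0.1 0.000 0.000 0.000 1
spare [ -70. -170.   20.]
driver [-182.  181.   29.]
tip [-43. 167.  -4.]
tray [ -12. -226.   -3.]
```

drive_tool --rows "-26 -32 0 0 0 0 1;-26 -32 0 0 0 0 1;-26 -32 0 0 0 0 1;-26 -32 0 0 0 0 1;-26 -32 0 0 0 0 1;-26 -32 0 0 0 0 1;-26 -32 0 0 0 0 1;-26 -32 0 0 0 0 1;-26 -32 0 0 0 0 1;-26 -32 0 0 0 0 1;-26 -32 0 0 0 0 1;-26 -32 0 0 0 0 1;-26 -32 0 0 0 0 1;-26 -32 0 0 0 0 1;-26 -32 0 0 0 0 1;-26 -32 0 0 0 0 1;-26 -32 0 0 0 0 1;-26 -32 0 0 0 0 1"

```text
t: 1.9
position: [464.7, -118.0, 212.6]
ee_rot: [-0.002, 0.121, 0.993, -0.004]
contact_force: [-0.4, 0.8, -0.1]
opening: 93.3
```

```bash
python3 - <<'E'
from h import *
tell()
plan([((-142,0,227),tool(32),6)],0.6)
E
```

```text
t 1.9 grasp(scale) [-173.   -22.2  231.4] tilt -0.2 F [-0.4  0.8 -0.1] open 93.3 j [-0.35 -0.2   1.82 -0.01  1.52 -1.68]
-6.2 4.7 0.6 -0.009 -0.093 -0.027 0.6;
-6.2 4.6 1.1 -0.009 -0.093 -0.027 0.6;
-6.2 4.5 1.5 -0.009 -0.093 -0.027 0.6;
-6.2 4.3 2.0 -0.009 -0.093 -0.027 0.6;
-6.1 4.2 2.4 -0.009 -0.093 -0.027 0.6;
-5.9 4.0 2.9 -0.009 -0.093 -0.027 0.6
```

drive_tool --rows "-6.2 4.7 0.6 -0.009 -0.093 -0.027 0.6;-6.2 4.6 1.1 -0.009 -0.093 -0.027 0.6;-6.2 4.5 1.5 -0.009 -0.093 -0.027 0.6;-6.2 4.3 2.0 -0.009 -0.093 -0.027 0.6;-6.1 4.2 2.4 -0.009 -0.093 -0.027 0.6;-5.9 4 2.9 -0.009 -0.093 -0.027 0.6;0 0 0 0 0 0 0.6;0 0 0 0 0 0 0.6"

```text
t: 2.7
position: [506.1, -104.2, 198.0]
ee_rot: [0.272, 0.038, 0.961, -0.01]
contact_force: [-0.5, -0.2, 0.1]
opening: 55.6
```

```bash
python3 - <<'E'
from h import *
tell()
im,d=ctrl.capture('wrist'); cv2.imwrite('pics/w1.png',im[:,:,::-1])
plan([((-75,0,120),tool(32),6)],0.5)
E
```

```text
t 2.7 grasp(scale) [-142.6   -5.5  214. ] tilt 31.6 F [-0.5 -0.2  0.1] open 55.6 j [-0.44 -0.68  2.3   0.22  1.02 -2.  ]
-1.4 0.9 19.2 -0.000 -0.001 -0.001 0.5;
-1.4 0.9 19.2 -0.000 -0.001 -0.001 0.5;
-1.4 0.9 19.2 -0.000 -0.001 -0.001 0.5;
-1.4 0.9 19.2 -0.000 -0.001 -0.001 0.5;
-1.3 0.9 19.2 -0.000 -0.001 -0.001 0.5;
-1.3 0.9 19.2 -0.000 -0.001 -0.001 0.5
```

View pics/w1.png

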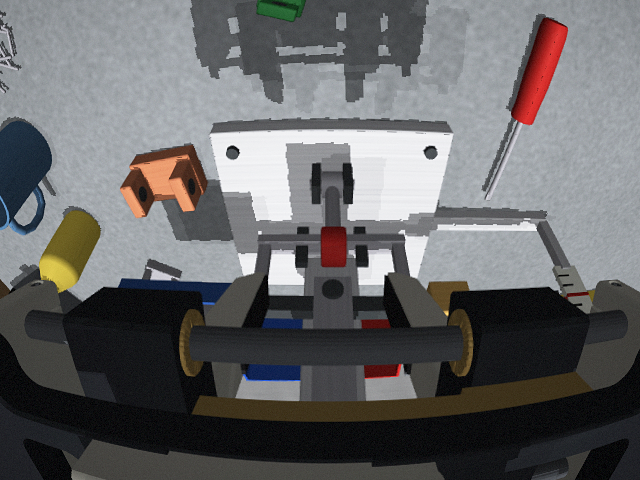

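Wrist view: knob at (333,247) upright with the fingers either side of it, and nothing in the way. I'll go down onto it and close.

drive_tool --rows "-1.4 0.9 19 0 0 0 0.5;-1.4 0.9 19 0 0 0 0.5;-1.4 0.9 19 0 0 0 0.5;-1.4 0.9 19 0 0 0 0.5;-1.3 0.9 19 0 0 0 0.5;-1.3 0.9 19 0 0 0 0.5;0 0 0 0 0 0 0.5"

```text
t: 3.45
position: [581.7, -105.9, 108.4]
ee_rot: [0.269, 0.038, 0.962, -0.011]
contact_force: [-0.3, -0.3, -0.1]
opening: 46.8
```

```bash
python3 - <<'E'
from h import *
tell()
plan([((-75,0,120),tool(32),2)],0.5)
im,d=ctrl.capture('wrist'); cv2.imwrite('pics/w2.png',im[120:400,160:500,::-1])
E
```

```text
t 3.45 grasp(scale) [-67.   -1.7 124.5] tilt 31.3 F [-0.3 -0.3 -0.1] open 46.8 j [-0.36 -0.3   2.21  0.22  0.72 -1.98]
4.5 0.8 -0.2 -0.002 -0.006 -0.002 0.5;
4.5 0.9 -0.2 -0.002 -0.006 -0.002 0.5
```

View pics/w2.png

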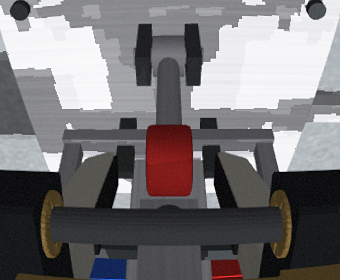

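The knob is centred between the fingers. I'll correct 9 mm towards the front and close.

drive_tool --rows "4.5 0.8 0 0 0 0 0.5;4.5 0.9 0 0 0 0 0.5;0 0 0 0 0 0 0.3;0 0 0 0 0 0 0;0 0 0 0 0 0 0;0 0 0 0 0 0 0;0 0 0 0 0 0 0"

```text
t: 4.2
position: [575.1, -104.2, 109.8]
ee_rot: [0.272, 0.038, 0.961, -0.012]
contact_force: [1.7, 2.0, -2.6]
opening: 17.6
```

```bash
cat >> h.py <<'E'
def arc(p0,p1,n,t0,t1,fing,r=80):  # knob along its arc, lever angle p0->p1 rad, tilt t0->t1 deg
    plan([((-75-r*np.sin(p),0,40+r*np.cos(p)),tool(t),1) for p,t in zip(np.linspace(p0,p1,n+1)[1:],np.linspace(t0,t1,n+1)[1:])],fing)
E
python3 - <<'E'
from h import *
tell()
arc(0,0.6,8,32,45,0)
E
```

```text
t 4.2 grasp(scale) [-73.8  -0.4 125.8] tilt 31.6 F [ 1.7  2.  -2.6] open 17.6 j [-0.36 -0.33  2.23  0.22  0.72 -1.98]
8.6 0.5 1.4 -0.005 -0.036 -0.004 0;
4.8 0.0 -2.7 0.000 -0.028 0.000 0;
4.9 -0.0 -2.5 0.000 -0.028 -0.000 0;
5.0 -0.0 -2.2 -0.000 -0.028 0.000 0;
5.1 -0.0 -2.0 0.000 -0.028 -0.000 0;
5.2 0.0 -1.7 0.000 -0.028 0.000 0;
5.3 -0.0 -1.4 -0.000 -0.028 0.000 0;
5.4 0.0 -1.2 0.000 -0.028 0.000 0
```

drive_tool --rows "5 0 -2.8 0 -0.03 0 0;4.8 0 -2.7 0 -0.03 0 0;4.9 0 -2.5 0 -0.03 0 0;5 0 -2.2 0 -0.03 0 0;5.1 0 -2 0 -0.03 0 0;5.2 0 -1.7 0 -0.03 0 0;5.3 0 -1.4 0 -0.03 0 0;5.4 0 -1.2 0 -0.03 0 0"

```text
t: 5.0
position: [558.6, -103.2, 107.6]
ee_rot: [0.385, 0.034, 0.922, -0.011]
contact_force: [-8.3, 24.7, 15.2]
opening: 18.2
```

```bash
python3 - <<'E'
from h import *
tell()
arc(0.58,1.12,8,43,50,0)
E
```

```text
t 5.0 grasp(scale) [-93.9  -0.8 120.9] tilt 45.2 F [-8.3 24.7 15.2] open 18.2 j [-0.46 -0.55  2.5   0.58  0.52 -2.36]
33.3 0.7 -8.9 0.007 0.024 -0.002 0;
5.1 0.0 -0.5 -0.000 -0.015 -0.000 0;
5.1 0.0 -0.2 0.000 -0.015 0.000 0;
5.1 -0.0 0.1 0.000 -0.015 -0.000 0;
5.1 -0.0 0.4 -0.000 -0.015 0.000 0;
5.1 0.0 0.7 0.000 -0.015 0.000 0;
5.0 -0.0 0.9 0.000 -0.015 -0.000 0;
5.0 0.0 1.2 0.000 -0.015 -0.000 0
```

The elbow reached its limit (q3 = 2.5) because of the large tilt. I'll let go, tilt back about the knob to about 22°, and regrip.

```bash
python3 - <<'E'
from h import *
plan([((-94,0,119),tool(22),5)],0.4)
E
```

```text
1.8 0.1 0.2 0.001 0.081 -0.000 0.4;
1.8 0.1 0.2 0.001 0.081 -0.000 0.4;
1.8 0.1 0.2 0.001 0.081 -0.000 0.4;
1.7 0.1 0.2 0.001 0.081 -0.000 0.4;
1.7 0.1 0.3 0.001 0.081 -0.000 0.4
```

drive_tool --rows "0 0 0 0 0 0 0.4;0 0 0 0 0 0 0.4;1.8 0.1 0.2 0 0.08 0 0.4;1.8 0.1 0.2 0 0.08 0 0.4;1.8 0.1 0.2 0 0.08 0 0.4;1.7 0.1 0.2 0 0.08 0 0.4;1.7 0.1 0.3 0 0.08 0 0.4;0 0 0 0 0 0 0.4"

```text
t: 5.8
position: [550.5, -104.5, 100.4]
ee_rot: [0.186, 0.037, 0.982, -0.006]
contact_force: [0.4, -0.4, -0.3]
opening: 37.0
```

```bash
python3 - <<'E'
from h import *
tell()
im,d=ctrl.capture('wrist')
p=ctrl.camera_params('wrist')
h,s,v=cv2.split(cv2.cvtColor(im[120:400,240:420],cv2.COLOR_RGB2HSV))
red=((h<6)|(h>174))&(s>150)&(v>50); n,l,st,c=cv2.connectedComponentsWithStats(red.astype(np.uint8)); print([(list(a),b.round()) for a,b in zip(st,c) if a[4]>150][1:])
cv2.imwrite('pics/w3.png',im[100:420,120:520,::-1])
E
```

```text
t 5.8 grasp(scale) [-95.3  -2.6 117.9] tilt 21.4 F [ 0.4 -0.4 -0.3] open 37.0 j [-0.35 -0.24  2.12  0.13  0.91 -1.9 ]
[([np.int32(70), np.int32(146), np.int32(44), np.int32(63), np.int32(2722)], array([ 91., 177.]))]
```

View pics/w3.png

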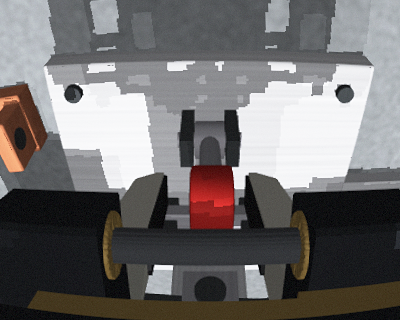

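The knob is at (210,197) in the crop, between the open fingers and leaning about 0.25 rad. Regrip and pull with less tilt.

```bash
python3 - <<'E'
from h import *
arc(0.26,0.68,8,22,32,0)
E
```

```text
3.2 2.3 -0.4 0.002 -0.031 -0.002 0;
3.8 0.0 -0.3 0.000 -0.022 0.000 0;
3.8 -0.0 -0.2 0.000 -0.022 0.000 0;
3.8 0.0 -0.0 0.000 -0.022 -0.000 0;
3.8 0.0 0.1 0.000 -0.022 0.000 0;
3.8 -0.0 0.2 -0.000 -0.022 0.000 0;
3.8 0.0 0.4 0.000 -0.022 0.000 0;
3.8 -0.0 0.5 -0.000 -0.022 -0.000 0
```

drive_tool --rows "0 2.3 0 0 0 0 0;0 0 0 0 0 0 0;0 0 0 0 0 0 0;0 0 0 0 0 0 0;3.8 0 -0.3 0 -0.022 0 0;3.8 0 -0.3 0 -0.022 0 0;3.8 0 -0.2 0 -0.022 0 0;3.8 0 0 0 -0.022 0 0;3.8 0 0 0 -0.022 0 0;3.8 0 0.2 0 -0.022 0 0;3.8 0 0.4 0 -0.022 0 0;3.8 0 0.5 0 -0.022 0 0"

```text
t: 7.05
position: [526.2, -100.5, 87.3]
ee_rot: [0.287, 0.038, 0.957, -0.011]
contact_force: [9.6, 1.2, -3.1]
opening: 18.0
```

```bash
python3 - <<'E'
from h import *
tell()
G=toS(cur()[2]); print('phi',np.arctan2(-75-G[0],G[2]-40))
E
```

```text
t 7.05 grasp(scale) [-123.3   -0.3  103. ] tilt 33.4 F [ 9.6  1.2 -3.1] open 18.0 j [-0.41 -0.5   2.4   0.29  0.7  -2.07]
phi 0.6545654669716063
```

```bash
python3 - <<'E'
from h import *
plan([((-123.5,0,103.5),tool(8),6)],0.4)
E
```

```text
1.4 0.1 -0.1 -0.000 0.074 -0.001 0.4;
1.4 0.1 -0.1 -0.000 0.074 -0.001 0.4;
1.4 0.1 -0.1 -0.000 0.074 -0.001 0.4;
1.4 0.1 -0.1 -0.000 0.074 -0.001 0.4;
1.4 0.1 -0.1 -0.000 0.074 -0.001 0.4;
1.4 0.1 -0.1 -0.000 0.074 -0.001 0.4
```

drive_tool --rows "0 0 0 0 0 0 0.4;0 0 0 0 0 0 0.4;1.4 0 0 0 0.074 0 0.4;1.4 0 0 0 0.074 0 0.4;1.4 0 0 0 0.074 0 0.4;1.4 0 0 0 0.074 0 0.4;1.4 0 0 0 0.074 0 0.4;1.4 0 0 0 0.074 0 0.4;0 0 0 0 0 0 0.4"

```text
t: 7.95
position: [515.9, -100.3, 82.5]
ee_rot: [0.059, 0.042, 0.997, -0.003]
contact_force: [0.3, 0.1, 0.4]
opening: 37.2
```

```bash
python3 - <<'E'
from h import *
tell()
arc(0.65,1.15,8,8,26,0)
E
```

```text
t 7.95 grasp(scale) [-125.5   -0.9  101.2] tilt 6.8 F [0.3 0.1 0.4] open 37.2 j [-0.31 -0.08  1.96  0.03  1.14 -1.81]
0.8 0.9 0.4 -0.002 -0.060 -0.010 0;
3.5 -0.0 2.7 0.000 -0.039 -0.000 0;
3.4 0.0 2.8 -0.000 -0.039 0.000 0;
3.4 -0.0 2.9 0.000 -0.039 -0.000 0;
3.3 -0.0 2.9 -0.000 -0.039 0.000 0;
3.2 0.0 3.0 -0.000 -0.039 0.000 0;
3.1 -0.0 3.1 0.000 -0.039 -0.000 0;
3.1 0.0 3.2 0.000 -0.039 -0.000 0
```

drive_tool --rows "0 0.9 0 0 0 0 0;0 0 0 0 0 0 0;0 0 0 0 0 0 0;0 0 0 0 0 0 0;3.5 0 2.6 0 -0.039 0 0;3.5 0 2.7 0 -0.039 0 0;3.4 0 2.8 0 -0.039 0 0;3.4 0 2.9 0 -0.039 0 0;3.3 0 2.9 0 -0.039 0 0;3.2 0 3 0 -0.039 0 0;3.1 0 3.1 0 -0.039 0 0;3.1 0 3.2 0 -0.039 0 0"

```text
t: 9.15
position: [503.7, -98.9, 61.3]
ee_rot: [0.234, 0.041, 0.971, -0.012]
contact_force: [-9.1, 3.7, 11.1]
opening: 18.0
```

```bash
python3 - <<'E'
from h import *
tell()
G=toS(cur()[2]); print('phi',np.arctan2(-75-G[0],G[2]-40))
im,d=ctrl.capture('side'); cv2.imwrite('pics/s2.png',cv2.resize(im[170:350,290:460,::-1],None,fx=3,fy=3,interpolation=2))
E
```

```text
t 9.15 grasp(scale) [-144.1   -0.3   78.1] tilt 27.1 F [-9.1  3.7 11.1] open 18.0 j [-0.4  -0.44  2.37  0.2   0.76 -2.  ]
phi 1.0669652667062826
```

View pics/s2.png

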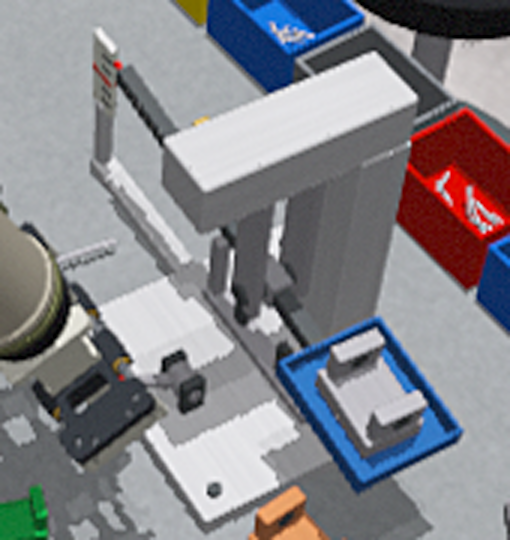

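The beam has tipped: tray down, pointer (118,65) above the red line (103,72). A little further to be sure the lever is at its stop.

drive_tool --rows "2 0 1.5 0 0 0 0;2 0 1.5 0 0 0 0;2 0 1.5 0 0 0 0"

```text
t: 9.5
position: [500.6, -98.7, 55.5]
ee_rot: [0.237, 0.041, 0.97, -0.012]
contact_force: [-3.3, 0.9, 6.5]
opening: 17.7
```

```bash
python3 - <<'E'
from h import *
tell()
G=toS(cur()[2]); print('phi',np.arctan2(-75-G[0],G[2]-40))
E
```

```text
t 9.5 grasp(scale) [-147.4   -0.3   72.2] tilt 27.5 F [-3.3  0.9  6.5] open 17.7 j [-0.4  -0.44  2.39  0.21  0.74 -2.01]
phi 1.1523817802639995
```

drive_tool --rows "0 0 0 0 0 0 0.5;0 0 0 0 0 0 0.5;0 0 -20 0 0 0 0.6;0 0 -25 0 0.07 0 0.6;0 0 -25 0 0.07 0 0.6;0 0 -25 0 0.07 0 0.6;0 0 -25 0 0.07 0 0.6;0 0 -20 0 0.07 0 0.6;0 0 -20 0 0.07 0 0.6;0 0 -20 0 0 0 0.6"

```text
t: 10.5
position: [439.9, -92.2, 222.8]
ee_rot: [0.011, 0.044, 0.999, -0.001]
contact_force: [0.2, 0.5, 0.4]
opening: 55.8
```

```bash
python3 - <<'E'
from h import *
tell()
im,d,W=cloud('top')
np.savez('top1.npz',im=im,d=d)
h,s,v=cv2.split(cv2.cvtColor(im,cv2.COLOR_RGB2HSV))
# fin: brass pixels on beam
b=np.zeros((480,640),bool);b[170:205,285:335]=1
m=b&(h>15)&(h<35)&(s>80); P=toS(W[m]); print('brass',m.sum(),P.min(0).round(),P.max(0).round()); t=P[P[:,2]>P[:,2].max()-12]; print('top of fin',t.mean(0).round(1),len(t),t[:,1].min(),t[:,1].max())
# beam tilt: dark beam pts
b=np.zeros((480,640),bool);b[175:200,240:300]=1
P=toS(W[b]); q=P[(abs(P[:,0])<10)&(P[:,2]>90)&(P[:,2]<170)&(P[:,1]>140)&(P[:,1]<225)]; print(len(q),np.polyfit(q[:,1],q[:,2],1))
im,d=ctrl.capture('wrist'); cv2.imwrite('pics/w4.png',im[:,:,::-1])
E
```

```text
t 10.5 grasp(scale) [-200.     1.6  241.6] tilt 1.2 F [0.2 0.5 0.4] open 55.8 j [-0.32 -0.31  1.9   0.    1.54 -1.81]
brass 256 [-239.   76.  127.] [  15.  125. 1257.]
top of fin [-238.6   76.3 1257.1] 2 76.3237682388822 76.3237682388822
247 [  0.12808525 125.81265905]
```

View pics/w4.png

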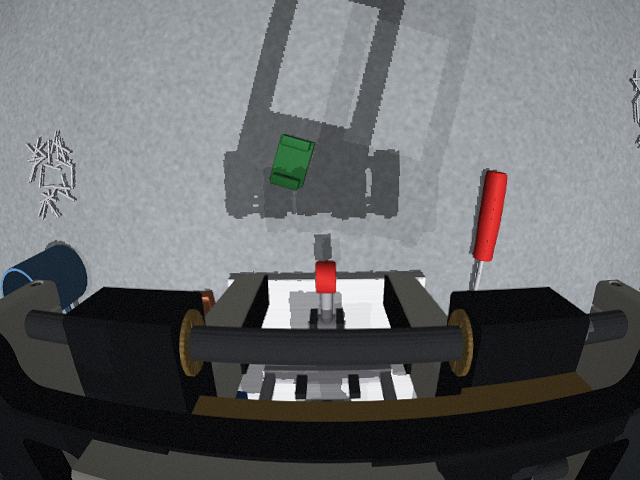

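Beam slope measured from the top camera is 0.128, the + stop, so it is free. The knob (325,277) lies forward and nothing has been disturbed. Next I locate the fin, check the lever angle, and plan going over the fin with the jaws turned 90°.

```bash
cat >> h.py <<'E'
def look(f=None):
    im,d,W=cloud('top') if f is None else cloud('top',f['im'],f['d'])
    P=toS(W.reshape(-1,3)).reshape(W.shape); x,y,z=P[...,0],P[...,1],P[...,2]
    h,s,v=cv2.split(cv2.cvtColor(im,cv2.COLOR_RGB2HSV))
    q=P[(abs(x)<10)&(z>85)&(z<170)&(y>165)&(y<228)]
    if len(q)>30: print('beam',len(q),'tilt by slope',np.polyfit(q[:,1],q[:,2],1)[0].round(3),'mean y,z',q[:,1:].mean(0).round(1))
    q=P[(abs(x)<50)&(y<-70)&(y>-192)&(z>80)&(z<145)&(h>100)&(h<125)&(s>120)]
    if len(q)>30:
        A=np.c_[q[:,1],np.ones(len(q))]; print('tray',len(q),'slope',np.polyfit(q[:,1],q[:,2],1)[0].round(3),'med z',np.median(q[:,2]).round(1))
    q=P[(abs(x)<25)&(y>60)&(y<240)&(z>100)&(z<215)&(h>15)&(h<35)&(s>80)]
    if len(q)>5:
        t=q[q[:,2]>np.percentile(q[:,2],95)-6]; print('fin top',len(q),len(t),np.median(t,0).round(1),t.min(0).round(1),t.max(0).round(1))
    q=P[(abs(y)<20)&(x<-50)&(x>-180)&(z>50)&(z<150)&((h<8)|(h>172))&(s>120)]
    if len(q)>5: print('knob',len(q),q.mean(0).round(1),q.min(0).round(1),q.max(0).round(1))
    return im
E
python3 - <<'E'
from h import *
look(np.load('top0.npz'));look(np.load('top1.npz'));
_,R,_=cur()
print(R.as_matrix().round(2)[:, :2])
for j in (90,-90): print(j,((R.inv())*tool(0,j)).as_rotvec().round(2), (R.inv()*S).apply([1,0,0]).round(2))
E
```

```text
beam 177 tilt by slope 0.002 mean y,z [197.  129.7]
tray 827 slope -0.011 med z 130.6
fin top 243 72 [ -0.7 105.4 188.8] [ -7.2  90.7 185.7] [  7.  119.3 193.7]
knob 69 [-83.    0.4 131.5] [-94.1 -14.5  57.1] [-69.7   8.6 138.3]
beam 186 tilt by slope 0.108 mean y,z [196.2 151. ]
tray 908 slope 0.106 med z 120.3
fin top 254 73 [ -0.6  98.4 199.9] [ -7.3  83.9 195.9] [  6.  112.2 203.7]
[[-1.    0.09]
 [ 0.09  1.  ]
 [-0.03 -0.  ]]
90 [0.02 0.03 1.56] [-1.    0.01  0.03]
-90 [-0.03  0.02 -1.59] [-1.    0.01  0.03]
```

```bash
python3 - <<'E'
from h import *
T=tool(0,90)
plan([((-200,90,265),T,12),((0,100,265),T,6)],0.5)
E
```

```text
0.2 7.4 -1.8 0.002 0.002 0.130 0.5;
1.2 7.3 -1.8 0.002 0.002 0.130 0.5;
2.1 7.1 -1.8 0.002 0.002 0.130 0.5;
3.0 6.7 -1.8 0.002 0.002 0.130 0.5;
3.9 6.3 -1.8 0.002 0.002 0.130 0.5;
4.6 5.7 -1.8 0.002 0.002 0.130 0.5;
5.4 5.1 -1.8 0.002 0.002 0.130 0.5;
6.0 4.4 -1.8 0.002 0.002 0.130 0.5;
6.5 3.5 -1.8 0.002 0.002 0.130 0.5;
6.9 2.7 -1.8 0.002 0.002 0.130 0.5;
7.2 1.8 -1.8 0.002 0.002 0.130 0.5;
7.4 0.8 -1.8 0.002 0.002 0.130 0.5;
1.7 33.3 0.0 0.000 -0.000 0.000 0.5;
1.7 33.3 0.0 0.000 -0.000 -0.000 0.5;
1.7 33.3 0.0 0.000 -0.000 0.000 0.5;
1.7 33.3 0.0 0.000 -0.000 0.000 0.5;
1.7 33.3 0.0 0.000 -0.000 -0.000 0.5;
1.7 33.3 0.0 0.000 -0.000 0.000 0.5
```

drive_tool --rows "0.2 7.4 -1.8 0 0 0.13 0.5;1.2 7.3 -1.8 0 0 0.13 0.5;2.1 7.1 -1.8 0 0 0.13 0.5;3 6.7 -1.8 0 0 0.13 0.5;3.9 6.3 -1.8 0 0 0.13 0.5;4.6 5.7 -1.8 0 0 0.13 0.5;5.4 5.1 -1.8 0 0 0.13 0.5;6 4.4 -1.8 0 0 0.13 0.5;6.5 3.5 -1.8 0 0 0.13 0.5;6.9 2.7 -1.8 0 0 0.13 0.5;7.2 1.8 -1.8 0 0 0.13 0.5;7.4 0.8 -1.8 0 0 0.13 0.5"

```text
t: 11.8
position: [440.9, -1.1, 228.9]
ee_rot: [0.005, 0.756, 0.655, 0.004]
contact_force: [0.8, -0.1, -0.3]
opening: 46.3
```

```bash
python3 - <<'E'
from h import *
tell(); T=tool(0,90)
look()
plan([((0,101,262),T,6),((0,101,183),T,4)],0.5)
E
```

```text
t 11.8 grasp(scale) [-205.6   92.5  247.6] tilt 0.7 F [ 0.8 -0.1 -0.3] open 46.3 j [-0.12 -0.33  1.9  -0.    1.56  0.03]
beam 189 tilt by slope 0.104 mean y,z [196.3 150.8]
tray 905 slope 0.104 med z 120.2
fin top 255 74 [ -0.6  98.2 200. ] [ -7.   83.8 196.7] [  6.  112.2 204.2]
3.9 34.1 -1.9 0.002 0.000 -0.013 0.5;
3.5 34.1 -2.0 0.002 0.000 -0.013 0.5;
3.1 34.1 -2.1 0.002 0.000 -0.013 0.5;
2.6 34.2 -2.2 0.002 0.000 -0.013 0.5;
2.2 34.2 -2.2 0.002 0.000 -0.013 0.5;
1.7 34.2 -2.3 0.002 0.000 -0.013 0.5;
-0.0 0.0 19.8 -0.000 -0.000 -0.000 0.5;
-0.0 0.0 19.8 -0.000 -0.000 -0.000 0.5;
-0.0 0.0 19.7 -0.000 -0.000 -0.000 0.5;
-0.0 0.0 19.8 -0.000 -0.000 -0.000 0.5
```

drive_tool --rows "3.9 34 -4 0 0 -0.013 0.5;3.5 34 -3 0 0 -0.013 0.5;3.1 34 -3 0 0 -0.013 0.5;2.6 34 -3 0 0 -0.013 0.5;2.2 34 -3 0 0 -0.013 0.5;1.7 34 -3 0 0 -0.013 0.5;0 0 0 0 0 0 0.5;0 0 0 0 0 0 0.5"

```text
t: 12.65
position: [647.2, -7.4, 236.0]
ee_rot: [0.001, 0.724, 0.69, -0.001]
contact_force: [-0.1, 0.4, -0.2]
opening: 46.7
```

```bash
python3 - <<'E'
from h import *
tell(); T=tool(0,90)
look()
plan([((-0.5,101,183),T,4)],0.5)
E
```

```text
t 12.65 grasp(scale) [  0.8 101.4 254.8] tilt -0.0 F [-0.1  0.4 -0.2] open 46.7 j [-0.09  0.25  1.32 -0.    1.57 -0.04]
beam 87 tilt by slope 0.112 mean y,z [179.3 148.6]
tray 911 slope 0.11 med z 120.3
fin top 17 7 [-16.6 109.3 144.2] [-17.2  87.6 143.4] [-15.6 121.2 150.5]
knob 68 [-147.1   -0.3   90.1] [-160.1   -8.7   79.6] [-132.4    6.9   97.4]
-0.0 -0.2 17.9 -0.000 0.001 0.006 0.5;
-0.0 -0.2 17.9 -0.000 0.001 0.006 0.5;
-0.1 -0.2 17.9 -0.000 0.001 0.006 0.5;
-0.1 -0.2 17.9 -0.000 0.001 0.006 0.5
```

The lever is confirmed at its stop (knob centre x ≈ -146, i.e. 1.10 rad). Descend and grip the fin.

drive_tool --rows "0 -0.2 18 0 0 0.006 0.5;0 -0.2 18 0 0 0.006 0.5;0 -0.2 18 0 0 0.006 0.5;0 -0.2 17 0 0 0.006 0.5;0 0 0 0 0 0 0.5;0 0 0 0 0 0 0.2;0 0 0 0 0 0 0;0 0 0 0 0 0 0;0 0 0 0 0 0 0"

```text
t: 13.6
position: [643.6, -8.5, 168.1]
ee_rot: [0.005, 0.73, 0.683, 0.003]
contact_force: [27.7, -1.4, -20.4]
opening: 19.1
```

```bash
python3 - <<'E'
from h import *
tell(); T=tool(0,90)
g=toS(cur()[2])
plan([((0,g[1]+52,g[2]),T,13)],0)
E
```

```text
t 13.6 grasp(scale) [ -2.8 100.1 186.9] tilt 0.6 F [ 27.7  -1.4 -20.4] open 19.1 j [-0.09  0.26  1.43 -0.    1.44 -0.02]
4.0 0.2 -0.0 0.001 0.000 0.001 0;
4.0 0.2 -0.0 0.001 0.000 0.001 0;
4.0 0.2 -0.0 0.001 0.000 0.001 0;
4.0 0.2 -0.0 0.001 0.000 0.001 0;
4.0 0.2 -0.0 0.001 0.000 0.001 0;
4.0 0.2 -0.0 0.001 0.000 0.001 0;
4.0 0.2 -0.0 0.001 0.000 0.001 0;
4.0 0.2 -0.0 0.001 0.000 0.001 0;
4.0 0.2 -0.0 0.001 0.000 0.001 0;
4.0 0.2 -0.0 0.001 0.000 0.001 0;
4.0 0.2 -0.0 0.001 0.000 0.001 0;
4.0 0.2 -0.0 0.001 0.000 0.001 0;
4.0 0.2 -0.0 0.001 0.000 0.001 0
```

drive_tool --rows "0 2 0 0 0 0 0;0 0 0 0 0 0 0"

```text
t: 13.8
position: [646.8, -8.7, 168.3]
ee_rot: [0.006, 0.73, 0.683, 0.004]
contact_force: [-2.4, -0.1, -1.1]
opening: 14.1
```

```bash
python3 - <<'E'
from h import *
tell()
im,d=ctrl.capture('wrist'); cv2.imwrite('pics/w5.png',im[100:420,120:520,::-1])
E
```

```text
t 13.8 grasp(scale) [  0.3 100.1 187.1] tilt 0.8 F [-2.4 -0.1 -1.1] open 14.1 j [-0.09  0.27  1.42 -0.    1.44 -0.02]
```

View pics/w5.png

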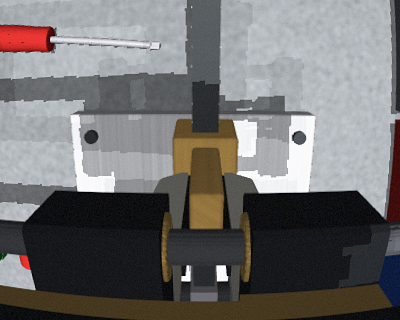

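The fin is gripped cleanly (14.1 mm, little force). Slide out about 52 mm.

drive_tool --rows "4 0 0 0 0 0 0;4 0 0 0 0 0 0;4 0 0 0 0 0 0;4 0 0 0 0 0 0;4 0 0 0 0 0 0;4 0 0 0 0 0 0;4 0 0 0 0 0 0;4 0 0 0 0 0 0;4 0 0 0 0 0 0;4 0 0 0 0 0 0;4 0 0 0 0 0 0;4 0 0 0 0 0 0;4 0 0 0 0 0 0"

```text
t: 15.15
position: [650.9, 46.1, 171.0]
ee_rot: [0.008, 0.73, 0.683, 0.003]
contact_force: [-0.4, -1.5, 0.4]
opening: 14.1
```

```bash
python3 - <<'E'
from h import *
tell(); look()
E
```

```text
t 15.15 grasp(scale) [  0.3 155.1 189.8] tilt 0.9 F [-0.4 -1.5  0.4] open 14.1 j [-0.    0.28  1.41 -0.01  1.44  0.06]
beam 48 tilt by slope 0.121 mean y,z [219.6 148.1]
tray 917 slope 0.083 med z 122.7
knob 77 [-146.9    0.8   90.4] [-160.2   -8.6   77.2] [-132.6    9.1   98.1]
```

Release with the fingers straddling, let the beam settle, and measure.

drive_tool --rows "0 0 0 0 0 0 0.4;0 0 0 0 0 0 0.4;0 0 0 0 0 0 0.4;0 0 0 0 0 0 0.4;0 0 0 0 0 0 0.4;0 0 0 0 0 0 0.4;0 0 0 0 0 0 0.4;0 0 0 0 0 0 0.4;0 0 0 0 0 0 0.4;0 0 0 0 0 0 0.4;0 0 0 0 0 0 0.4;0 0 0 0 0 0 0.4"

```text
t: 16.4
position: [651.4, 48.2, 170.6]
ee_rot: [0.007, 0.73, 0.683, 0.005]
contact_force: [0.3, -0.4, -0.1]
opening: 37.2
```

```bash
python3 - <<'E'
from h import *
tell(); look()
E
```

```text
t 16.4 grasp(scale) [  0.6 157.1 189.4] tilt 1.0 F [ 0.3 -0.4 -0.1] open 37.2 j [-0.    0.28  1.41 -0.    1.44  0.06]
beam 40 tilt by slope -0.026 mean y,z [221.3 135.5]
tray 910 slope 0.005 med z 128.5
knob 77 [-147.1    0.8   89.7] [-160.2   -8.3   78.7] [-132.2    9.3   99.3]
```

Tilt is about +0.024 (tray z, tray slope and beam end agree), so about 4.5 mm further out.

drive_tool --rows "0 0 0 0 0 0 0;0 0 0 0 0 0 0;0 0 0 0 0 0 0;0 0 0 0 0 0 0;2.3 0 0 0 0 0 0;2.2 0 0 0 0 0 0;0 0 0 0 0 0 0;0 0 0 0 0 0 0.4;0 0 0 0 0 0 0.4;0 0 0 0 0 0 0.4;0 0 0 0 0 0 0.4;0 0 0 0 0 0 0.4;0 0 0 0 0 0 0.4;0 0 0 0 0 0 0.4;0 0 0 0 0 0 0.4;0 0 0 0 0 0 0.4;0 0 0 0 0 0 0.4;0 0 0 0 0 0 0.4;0 0 0 0 0 0 0.4;0 0 0 0 0 0 0.4"

```text
t: 18.45
position: [651.7, 53.1, 170.5]
ee_rot: [0.007, 0.73, 0.683, 0.005]
contact_force: [0.2, -0.0, -0.2]
opening: 37.5
```

```bash
python3 - <<'E'
from h import *
tell(); look()
E
```

```text
t 18.45 grasp(scale) [  0.6 162.1 189.3] tilt 1.0 F [ 0.2 -0.  -0.2] open 37.5 j [ 0.01  0.28  1.4  -0.    1.44  0.07]
tray 851 slope -0.01 med z 130.2
knob 76 [-147.1    1.1   89.7] [-160.    -7.1   75. ] [-132.6    9.    97.2]
```

Tilt is now about 0.00. Retreat up and to the front, leaving it free, then recheck.

drive_tool --rows "0 0 -10 0 0 0 0.4;0 0 -20 0 0 0 0.4;0 0 -20 0 0 0 0.4;0 0 -20 0 0 0 0.4;0 0 -10 0 0 0 0.5;-4 -34 0 0 0 0 0.5;-4 -34 0 0 0 0 0.5;-4 -34 0 0 0 0 0.5;-4 -34 0 0 0 0 0.5;-4 -34 0 0 0 0 0.5;-4 -34 0 0 0 0 0.5;0 0 0 0 0 0 0.5"

```text
t: 19.7
position: [438.1, 42.6, 251.5]
ee_rot: [0.007, 0.73, 0.683, 0.005]
contact_force: [0.5, -0.3, -0.4]
opening: 46.3
```

```bash
python3 - <<'E'
from h import *
tell(); im=look(); a,_=ctrl.capture('side')
A=cv2.resize(a[170:350,300:460],None,fx=3,fy=3,interpolation=2)
cv2.imwrite('pics/s3.png',A[:,:,::-1])
plan([((-170,0,235),tool(0),13)],0.5)
E
```

```text
t 19.7 grasp(scale) [-211.7  135.9  270.3] tilt 0.9 F [ 0.5 -0.3 -0.4] open 46.3 j [-0.02 -0.34  1.87 -0.    1.6   0.05]
beam 155 tilt by slope -0.282 mean y,z [200.7 134.6]
tray 854 slope -0.008 med z 130.1
fin top 248 75 [ -0.5 162.9 191.3] [ -7.4 148.9 187.7] [  7.1 177.2 195.3]
knob 77 [-147.1    1.2   90.2] [-160.3   -6.8   75. ] [-132.4    9.2   97.2]
-10.5 2.8 2.8 0.001 0.001 -0.120 0.5;
-10.7 1.6 2.8 0.001 0.001 -0.120 0.5;
-10.8 0.3 2.8 0.001 0.001 -0.120 0.5;
-10.8 -1.0 2.8 0.001 0.001 -0.120 0.5;
-10.6 -2.3 2.8 0.001 0.001 -0.120 0.5;
-10.3 -3.6 2.8 0.001 0.001 -0.120 0.5;
-9.8 -4.8 2.8 0.001 0.001 -0.120 0.5;
-9.1 -5.9 2.8 0.001 0.001 -0.120 0.5;
-8.3 -7.0 2.8 0.001 0.001 -0.120 0.5;
-7.5 -7.9 2.8 0.001 0.001 -0.120 0.5;
-6.5 -8.8 2.8 0.001 0.001 -0.120 0.5;
-5.4 -9.5 2.8 0.001 0.001 -0.120 0.5;
-4.2 -10.1 2.8 0.001 0.001 -0.120 0.5
```

View pics/s3.png

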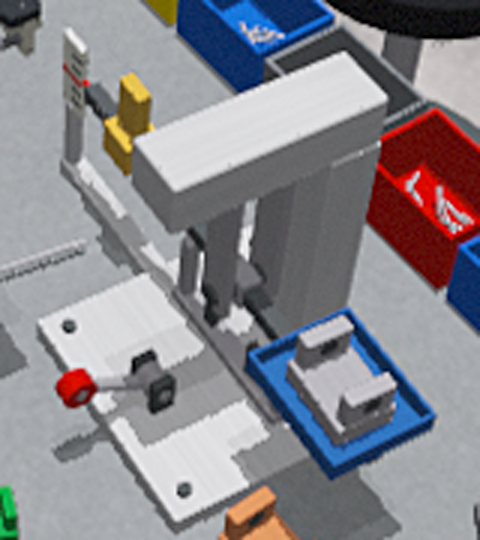

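The pointer (88,82) stands at the red line, the tray is level, the lever leans fully forward, and nothing else has moved. Next I re-approach the lever.

drive_tool --rows "-10.5 2.8 2.8 0 0 -0.12 0.5;-10.7 1.6 2.8 0 0 -0.12 0.5;-10.8 0.3 2.8 0 0 -0.12 0.5;-10.8 -1 2.8 0 0 -0.12 0.5;-10.6 -2.3 2.8 0 0 -0.12 0.5;-10.3 -3.6 2.8 0 0 -0.12 0.5;-9.8 -4.8 2.8 0 0 -0.12 0.5;-9.1 -5.9 2.8 0 0 -0.12 0.5;-8.3 -7 2.8 0 0 -0.12 0.5;-7.5 -7.9 2.8 0 0 -0.12 0.5;-6.5 -8.8 2.8 0 0 -0.12 0.5;-5.4 -9.5 2.8 0 0 -0.12 0.5;-4.2 -10 2.8 0 0 -0.12 0.5;0 0 0 0 0 0 0.5"

```text
t: 21.2
position: [490.4, -103.3, 217.6]
ee_rot: [0.012, 0.006, 1.0, -0.002]
contact_force: [0.3, -0.4, -0.1]
opening: 46.5
```

```bash
python3 - <<'E'
from h import *
tell(); look()
plan([((-170,0,160),tool(10),5),((-146,0,79),tool(24),6)],0.5)
E
```

```text
t 21.2 grasp(scale) [-148.9   -5.8  236.4] tilt 1.4 F [ 0.3 -0.4 -0.1] open 46.5 j [-0.31 -0.16  1.78  0.    1.5  -1.87]
beam 153 tilt by slope -0.294 mean y,z [200.3 134.8]
tray 684 slope -0.001 med z 129.9
fin top 246 78 [ -0.6 162.9 190.9] [ -7.6 148.7 187. ] [  6.8 177.2 194.6]
3.9 1.3 15.2 0.001 -0.030 0.011 0.5;
4.4 1.3 15.1 0.001 -0.030 0.011 0.5;
4.9 1.2 14.9 0.001 -0.030 0.011 0.5;
5.3 1.2 14.7 0.001 -0.030 0.011 0.5;
5.8 1.1 14.5 0.001 -0.030 0.011 0.5;
-2.4 -0.0 14.0 0.000 -0.041 0.000 0.5;
-1.8 0.0 14.0 -0.000 -0.041 0.000 0.5;
-1.2 -0.0 14.1 0.000 -0.041 0.000 0.5;
-0.6 0.0 14.1 -0.000 -0.041 0.000 0.5;
-0.1 0.0 14.0 0.000 -0.041 0.000 0.5;
0.5 -0.0 14.0 0.000 -0.041 0.000 0.5
```

drive_tool --rows "3.9 1.3 15 0 -0.03 0.011 0.5;4.4 1.3 15 0 -0.03 0.011 0.5;4.9 1.2 15 0 -0.03 0.011 0.5;5.3 1.2 15 0 -0.03 0.011 0.5;5.8 1.1 14.5 0 -0.03 0.011 0.5;-2.4 0 14 0 -0.04 0 0.5;-1.8 0 14 0 -0.04 0 0.5;-1.2 0 14 0 -0.04 0 0.5;-0.6 0 14 0 -0.04 0 0.5;0 0 14 0 -0.04 0 0.5;0.5 0 14 0 -0.04 0 0.5;0 0 0 0 0 0 0.5"

```text
t: 22.45
position: [508.9, -92.6, 61.0]
ee_rot: [0.215, 0.061, 0.975, -0.004]
contact_force: [-0.7, -0.4, -0.7]
opening: 46.2
```

```bash
python3 - <<'E'
from h import *
tell(); look()
plan([((-146,0,78),tool(24),2)],0.5)
print()
arc(1.1,0.6,10,24,8,0)
E
```

```text
t 22.45 grasp(scale) [-138.7    6.2   78.1] tilt 24.9 F [-0.7 -0.4 -0.7] open 46.2 j [-0.37 -0.38  2.32  0.17  0.79 -1.91]
beam 155 tilt by slope -0.294 mean y,z [199.9 135.2]
tray 850 slope -0.007 med z 129.8
fin top 247 78 [ -0.4 163.  190.8] [ -7.  148.7 187.5] [  6.6 177.5 196.3]
knob 23 [-141.9    0.6   89.9] [-150.7   -6.1   81. ] [-132.1    6.9   94.6]
4.0 -3.1 -0.9 -0.001 0.008 -0.025 0.5;
4.1 -3.0 -0.9 -0.001 0.008 -0.025 0.5

6.4 -6.2 -2.9 -0.002 0.044 -0.050 0;
-2.7 -0.0 -2.4 -0.000 0.028 0.000 0;
-2.7 0.0 -2.3 0.000 0.028 0.000 0;
-2.8 0.0 -2.2 -0.000 0.028 -0.000 0;
-2.8 -0.0 -2.2 0.000 0.028 0.000 0;
-2.9 -0.0 -2.1 0.000 0.028 -0.000 0;
-2.9 0.0 -2.0 0.000 0.028 -0.000 0;
-3.0 0.0 -1.9 0.000 0.028 0.000 0;
-3.0 -0.0 -1.9 -0.000 0.028 0.000 0;
-3.1 0.0 -1.8 -0.000 0.028 -0.000 0
```

The beam has stayed level for over 3 s untouched. Grip the knob and raise the lever.

drive_tool --rows "4 -3.1 -0.9 0 0 -0.025 0.5;4 -3 -0.9 0 0 -0.025 0.5;0 0 0 0 0 0 0.3;0 0 0 0 0 0 0;0 0 0 0 0 0 0;0 0 0 0 0 0 0;-2.7 0 -2.4 0 0.028 0 0;-2.7 0 -2.4 0 0.028 0 0;-2.7 0 -2.3 0 0.028 0 0;-2.8 0 -2.2 0 0.028 0 0;-2.8 0 -2.2 0 0.028 0 0;-2.9 0 -2.1 0 0.028 0 0;-2.9 0 -2 0 0.028 0 0;-3 0 -1.9 0 0.028 0 0;-3 0 -1.9 0 0.028 0 0;-3.1 0 -1.8 0 0.028 0 0"

```text
t: 24.1
position: [517.8, -99.8, 85.9]
ee_rot: [0.063, 0.043, 0.997, -0.003]
contact_force: [-6.9, -0.4, 2.0]
opening: 17.8
```

```bash
python3 - <<'E'
from h import *
tell(); G=toS(cur()[2]); p=np.arctan2(-75-G[0],G[2]-40); print('phi',p)
look()
plan([((-75-80*np.sin(p),0,41+80*np.cos(p)),tool(33),6)],0.4)
E
```

```text
t 24.1 grasp(scale) [-123.8   -0.3  104.5] tilt 7.2 F [-6.9 -0.4  2. ] open 17.8 j [-0.31 -0.09  1.96  0.03  1.14 -1.8 ]
phi 0.6472857933179568
beam 154 tilt by slope -0.29 mean y,z [200.1 134.9]
tray 854 slope -0.003 med z 129.9
fin top 245 78 [ -0.7 163.  190.6] [ -7.3 148.7 186.6] [  6.5 177.3 194.6]
-1.4 0.1 -0.0 -0.001 -0.075 -0.002 0.4;
-1.4 0.1 -0.0 -0.001 -0.075 -0.002 0.4;
-1.4 0.1 -0.0 -0.001 -0.075 -0.002 0.4;
-1.4 0.1 -0.0 -0.001 -0.075 -0.002 0.4;
-1.4 0.1 -0.0 -0.001 -0.075 -0.002 0.4;
-1.4 0.1 -0.0 -0.001 -0.075 -0.002 0.4
```

drive_tool --rows "0 0 0 0 0 0 0.4;0 0 0 0 0 0 0.4;-1.4 0 0 0 -0.075 0 0.4;-1.4 0 0 0 -0.075 0 0.4;-1.4 0 0 0 -0.075 0 0.4;-1.4 0 0 0 -0.075 0 0.4;-1.4 0 0 0 -0.075 0 0.4;-1.4 0 0 0 -0.075 0 0.4;0 0 0 0 0 0 0.4"

```text
t: 25.05
position: [528.7, -100.8, 89.6]
ee_rot: [0.295, 0.042, 0.954, -0.014]
contact_force: [-0.2, -0.2, -0.5]
opening: 37.4
```

```bash
python3 - <<'E'
from h import *
tell()
plan([((-123.5,0,104),tool(33),1)],0.4)
print()
arc(0.65,0.25,8,33,22,0)
E
```

```text
t 25.05 grasp(scale) [-121.1   -0.3  105.1] tilt 34.4 F [-0.2 -0.2 -0.5] open 37.4 j [-0.41 -0.51  2.41  0.28  0.68 -2.06]
3.1 0.5 -0.4 -0.011 0.024 -0.012 0.4

-0.4 0.5 -0.3 -0.010 0.048 -0.012 0;
-3.5 -0.0 -0.1 -0.000 0.024 0.000 0;
-3.5 0.0 0.0 0.000 0.024 -0.000 0;
-3.5 0.0 0.1 -0.000 0.024 0.000 0;
-3.5 -0.0 0.2 0.000 0.024 0.000 0;
-3.5 -0.0 0.3 0.000 0.024 0.000 0;
-3.5 -0.0 0.4 -0.000 0.024 -0.000 0;
-3.5 0.0 0.5 -0.000 0.024 -0.000 0
```

drive_tool --rows "2 0.4 0 0 0.02 0 0.4;0 0 0 0 0 0 0;0 0 0 0 0 0 0;0 0 0 0 0 0 0;0 0 0 0 0 0 0;-3.6 0 -0.3 0 0.024 0 0;-3.5 0 -0.1 0 0.024 0 0;-3.5 0 0 0 0.024 0 0;-3.5 0 0.1 0 0.024 0 0;-3.5 0 0.2 0 0.024 0 0;-3.5 0 0.3 0 0.024 0 0;-3.5 0 0.4 0 0.024 0 0;-3.5 0 0.5 0 0.024 0 0"

```text
t: 26.35
position: [549.0, -102.3, 100.4]
ee_rot: [0.178, 0.042, 0.983, -0.009]
contact_force: [-8.4, 1.4, 7.6]
opening: 17.8
```

```bash
python3 - <<'E'
from h import *
tell(); G=toS(cur()[2]); p=np.arctan2(-75-G[0],G[2]-40); print('phi',p)
look()
plan([((-75-80*np.sin(p),0,41+80*np.cos(p)),tool(38),4)],0.4)
E
```

```text
t 26.35 grasp(scale) [-96.7  -0.4 118. ] tilt 20.5 F [-8.4  1.4  7.6] open 17.8 j [-0.33 -0.24  2.11  0.1   0.92 -1.87]
phi 0.27169668885048837
beam 155 tilt by slope -0.3 mean y,z [200.4 134.5]
tray 865 slope -0.009 med z 130.0
fin top 245 74 [ -0.6 162.7 191. ] [ -6.9 148.8 187.5] [  7.2 177.1 196.4]
-1.3 0.1 -0.1 -0.002 -0.076 -0.003 0.4;
-1.3 0.1 -0.1 -0.002 -0.076 -0.003 0.4;
-1.3 0.1 -0.1 -0.002 -0.076 -0.003 0.4;
-1.3 0.1 -0.1 -0.002 -0.076 -0.003 0.4
```

drive_tool --rows "0 0 0 0 0 0 0.4;0 0 0 0 0 0 0.4;-1.3 0 0 0 -0.076 0 0.4;-1.3 0 0 0 -0.076 0 0.4;-1.3 0 0 0 -0.076 0 0.4;-1.3 0 0 0 -0.076 0 0.4;0 0 0 0 0 0 0.4"

```text
t: 27.1
position: [555.6, -103.8, 102.9]
ee_rot: [0.332, 0.041, 0.942, -0.017]
contact_force: [-0.9, 0.3, -0.7]
opening: 37.1
```

```bash
python3 - <<'E'
from h import *
tell()
plan([((-96.5,0,118),tool(38),1)],0.4)
print()
arc(0.27,0.0,6,38,30,0)
E
```

```text
t 27.1 grasp(scale) [-95.2  -1.3 117.6] tilt 38.8 F [-0.9  0.3 -0.7] open 37.1 j [-0.4  -0.49  2.41  0.35  0.6  -2.11]
1.0 1.5 -1.1 -0.013 0.014 -0.009 0.4

-1.4 1.5 1.2 -0.013 0.037 -0.009 0;
-2.8 0.0 1.5 0.000 0.023 0.000 0;
-2.8 -0.0 1.6 0.000 0.023 -0.000 0;
-2.8 0.0 1.7 -0.000 0.023 -0.000 0;
-2.7 -0.0 1.7 0.000 0.023 -0.000 0;
-2.7 0.0 1.8 -0.000 0.023 0.000 0
```

drive_tool --rows "1 1.3 0 0 0 0 0.4;0 0 0 0 0 0 0;0 0 0 0 0 0 0;0 0 0 0 0 0 0;0 0 0 0 0 0 0;-2.8 0 1.4 0 0.023 0 0;-2.8 0 1.5 0 0.023 0 0;-2.8 0 1.6 0 0.023 0 0;-2.8 0 1.7 0 0.023 0 0;-2.7 0 1.7 0 0.023 0 0;-2.7 0 1.8 0 0.023 0 0;-2.7 0 1.8 0 0.01 0 0"

```text
t: 28.3
position: [578.7, -104.7, 106.3]
ee_rot: [0.254, 0.041, 0.966, -0.014]
contact_force: [-4.5, 0.9, 4.3]
opening: 17.6
```

```bash
python3 - <<'E'
from h import *
tell(); G=toS(cur()[2]); p=np.arctan2(-75-G[0],G[2]-40); print('phi',p)
look()
E
```

```text
t 28.3 grasp(scale) [-69.5  -0.5 122.7] tilt 29.5 F [-4.5  0.9  4.3] open 17.6 j [-0.34 -0.29  2.19  0.18  0.75 -1.93]
phi -0.06595904713356936
beam 152 tilt by slope -0.264 mean y,z [200.2 134.6]
tray 848 slope -0.004 med z 130.0
fin top 246 75 [ -0.5 162.8 190.8] [ -7.4 148.8 187.1] [  7.4 177.1 197.8]
knob 12 [-81.7  -0.7 134.3] [-84.1  -8.1 128.9] [-78.2   5.7 141.3]
```

drive_tool --rows "-2.5 0 1.5 0 0 0 0;-2.5 0 1.5 0 0 0 0;0 0 0 0 0 0 0.4;0 0 0 0 0 0 0.4;2 0 0 0 0 0 0.5;2 0 -15 0 0 0 0.5;0 0 -20 0 0 0 0.5;0 0 -25 0 0 0 0.5;0 0 -25 0 0 0 0.5;0 0 -25 0 0 0 0.5;0 0 0 0 0 0 0.5"

```text
t: 29.45
position: [524.7, -99.4, 200.9]
ee_rot: [0.255, 0.042, 0.966, -0.014]
contact_force: [0.4, 0.3, 0.7]
opening: 46.6
```

```bash
python3 - <<'E'
from h import *
tell(); look(); 
f=np.load('side0.npz'); g=f['im']
a,d=ctrl.capture('side')
def kn(im):
    m=im[240:310,335:370]; h,s,v=cv2.split(cv2.cvtColor(m,cv2.COLOR_RGB2HSV)); r=((h<8)|(h>172))&(s>120); y,x=np.nonzero(r); return len(x),x.mean()+335,y.mean()+240,x.min(),x.max()
print(kn(g),kn(a))
A=np.hstack([cv2.resize(q[170:350,300:450],None,fx=2.6,fy=2.6,interpolation=2) for q in (g,a)])
cv2.imwrite('pics/s4.png',A[:,:,::-1])
E
```

```text
t 29.45 grasp(scale) [-123.9    0.8  217.2] tilt 29.6 F [0.4 0.3 0.7] open 46.6 j [-0.38 -0.58  2.22  0.16  1.01 -1.92]
beam 153 tilt by slope -0.341 mean y,z [200.  133.4]
tray 811 slope -0.006 med z 130.9
fin top 248 79 [ -0.3 163.1 189.3] [ -7.3 148.9 185.6] [  6.7 177.5 195.8]
knob 68 [-83.3   0.7 133.1] [-94.7  -7.3 122.6] [-71.    8.5 140.4]
(106, np.float64(350.0), np.float64(276.60377358490564), np.int64(9), np.int64(21)) (109, np.float64(349.8165137614679), np.float64(276.6880733944954), np.int64(9), np.int64(21))
```

View pics/s4.png

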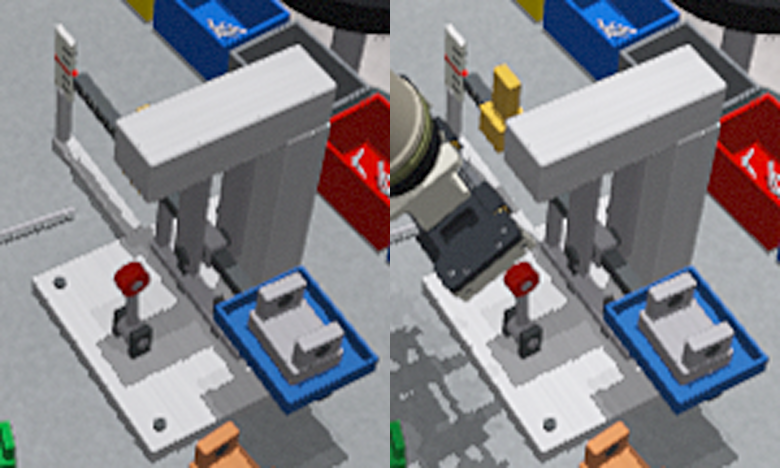

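The knob is back at its starting pixel (within 0.2 px), the beam is level and locked, and the clevis is in its tray. Back off and hand in.

drive_tool --rows "0 0 -20 0 0 0 0.5;0 0 -20 0 0 0 0.5;0 0 0 0 0 0 0.5;0 0 0 0 0 0 0.5"

```text
t: 29.95
position: [502.9, -96.3, 224.2]
ee_rot: [0.249, 0.042, 0.968, -0.012]
contact_force: [-0.0, 0.5, -0.6]
opening: 46.7
```

```bash
python3 - <<'E'
from h import *
tell(); look(); ctrl.sign_off()
E
```

```text
t 29.95 grasp(scale) [-145.6    2.2  240.7] tilt 28.8 F [-0.   0.5 -0.6] open 46.7 j [-0.4  -0.66  2.22  0.16  1.11 -1.92]
beam 155 tilt by slope -0.327 mean y,z [200.1 133.2]
tray 829 slope -0.011 med z 130.9
fin top 248 72 [ -0.7 163.  189.4] [ -7.  149.  186.1] [  6.7 177.6 193.8]
knob 72 [-8.320e+01  1.000e-01  1.305e+02] [-94.2 -14.9  51.3] [-68.9   8.5 141.2]
the job is handed in; nothing more can be done
```

The clevis is weighed and the beam is locked again; I handed the job in at about 30 s.

- **Freeing the beam:** I pulled the red lever over in three grips. The knob position then gave about 1.10 rad, its stop, and the beam tipped to its + stop.
- **Balancing:** I slid the poise out to about 63 mm. The first try left the beam about 0.024 rad tray-down, so I moved it about 4.5 mm further. It then rested at about 0 to 0.015 rad, with the pointer at the red line, for over 3 s with nothing touching the scale.
- **Locking:** I swung the lever back upright in three grips. The knob sits within 0.2 px of its starting place, and the tray and fin heights are back at their level values. The clevis is in its tray. I saw nothing else disturbed in the views I took; I did not check every bystander one by one.

**What disagreed or went wrong:**
- The elbow joint read 2.5 rad, its range limit, during the first lever pull. I regripped with less tilt.
- Once the poise was out, the beam-slope figure from the top camera was spoiled, probably by poise points in the fit (about -0.3). I relied on the tray, the fin height and the pointer picture instead.

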